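# Cock the tap tester on the power board

## Task

The power board with the finned heat sink is mounted on one of the two tap testers, ready to be tapped for cracked solder joints. Take that tester's sprung striker arm by its upright knob, draw it back away from the board until it has passed the small brass catch and the catch hooks it, then let go, leaving it cocked. Do not let it fire, and leave the striker of the empty spare tester at rest.

Things in the scene. Friction and masses are not known exactly. Their poses are not given: they have to be found in the camera images.
- tester: Tester carrying the board: fixed dark steel plate 220 (x) x 280 (y) x 8 mm, origin under its centre on the work surface, z up. Board on heat sink, 72 mm high, stands from y = 70 mm to the +y edge. Striker: steel bar 14 mm wide, 160 mm long, top 36 mm high, on an upright hinge (42 mm high) at (85, -10) mm, at rest pointing to -x, its hammer head at the heat sink.
- knob (a point): Point 61 mm above the work surface on the axis of the striker's upright round black knob: 18 mm in diameter, from 36 to 86 mm height, 115 mm from the hinge, moving with the arm. At rest, 80 mm from its axis to the board on the +y side; all else near it and on its way is under 43 mm high.
- striker (a joint): Striker angle, rad: 0 at rest, growing anticlockwise seen from above (the knob goes towards the tester's -y); stop at 0.83. The spring pulls it to 0 with about 4 N at the knob at rest, 7 N drawn. A pin under the bar's end meets the catch, which snaps in behind it at about 0.66 (drawing farther, to the stop, does no harm); let back, the arm rests on the catch at 0.65.
- catch (a joint): Angle of the brass catch, rad: a sprung pawl 60 mm long lying on the plate's -x, -y part, up to 29 mm high, its upright trigger stub 37 mm high near (-95, -59) mm of the plate. 0 when home (also when holding the arm); the passing pin pushes it out by up to about 0.2. A push of 3 to 4 N on its tip frees a cocked arm.
- spare_striker (a joint): Striker angle of the spare tester, which is the same but has no board or heat sink on its plate; 0 at rest.

How it is judged:
By the outcome, as a careful person would: the job done as asked, in the order asked, and still so for the second after the job is handed in, with the robot touching nothing.
It also fails if it takes over 35 s, if anything falls off the work surface, if the arm or the gripper's body presses on something with over 40 N, if the wrist force passes 120 N, or if a joint passes its speed limit or range.

## Robot

A 7-joint arm with a two-finger parallel gripper is mounted at the origin on the work surface. World frame = base frame: x ahead of the robot, y to its left, z up, the work surface at z = 0. Lengths are in mm, angles in rad, forces in N, time in s.
With the tool pointing down it reaches from about 400 to 875 mm from the base axis. Payload 6.5 kg.
Tool frame: the origin (TCP) lies on the mounting face of the last link; the fingertips stand 173 mm ahead of it and the grasp point (between the pads) lies 155 mm ahead of it; z points along the fingers, y is the line along which they close (so a half turn about z gives the same grasp; the last joint's range is limited). The gripper opens to 85 mm and grips with 20 to 120 N. Pads are 22 mm wide; open, the fingers measure 114 mm over their backs; the gripper's body (76 mm by 85 mm) begins 54 mm behind the grasp point. The pads swing forward as they close: fully open they stand 13 mm farther back than shut.
Start: joints at [1.069, 0.536, -0.004, 1.538, 0.003, 1.067, -0.071], TCP at [274.388, -589.238, 404.69] pointing down, gripper open.
Joint ranges: [-2.7, 2.7], [-0.37, 2.16], [-1.27, 1.26], [0.24, 2.4], [-1.31, 4.45], [0.19, 1.91], [-2.76, 2.76]. Speed limits (rad/s): [2.39, 2.39, 3.14, 3.14, 3.14, 3.14, 3.14].

## Interface

Orientations are given as [roll, pitch, yaw] about the fixed x, y, z axes, in that order (R = Rz(yaw) Ry(pitch) Rx(roll)).
In Python, from workcell import bot gives the robot as it stands.
- The arm moves only by the tool apply_moves, never from a script. Its argument "motion" is a list of rows, each an object of numbers: "dx", "dy", "dz": the shift along the tool's x, y, z each as a share of 0.25 m, from -1 to 1; "twist": the turn about the tool's z as a share of 180 degrees, from -1 to 1; "claw": the opening, from -1 (shut) to 1 (fully open). A call has 1 to 10 rows; each row shifts and turns the commanded pose from where the row before left it, along the tool's axes as they then stand; what a row does not reach is not made up. A row lasts 1/10 s, in which the tool goes at most 50 mm and 8.59 degrees, less where a joint would pass 70% of its speed; a pose out of reach is approached as far as the arm can. A call with a number of a shift or a turn outside -1 to 1 is refused whole. A call with a gripper value outside its range is refused whole. The fingers move at their own pace and stop on an object; "grip_force" is the grip in N (left out, the last holds). Time passes only in rows, so rows that do not move let the fingers close. It gives the time, the measured TCP pose, the force, the opening and the grip force at its end, in the units of the state.
- bot.state(): the state, without advancing time (a new reading comes with each control period).
- bot.read_camera(name): name is "side" or "top" or "wrist"; returns a dict with "image" (400x640x3 uint8, red, green, blue), "z_map" (400x640 float32, mm along the optical axis (not along the pixel's ray), 0 where there is no reading), "intrinsics" (3x3 intrinsics, pixels), "R" (3x3) and "t" (3): a world point X has camera coordinates R X + t. Camera axes: x right, y down, z forward; pixel columns grow to the right and rows downward; lengths in mm; the calibration is good to about 2 mm. The wrist camera is an equidistant fisheye: a pixel r from the principal point sees the ray r / f radians off the axis. A picture is of the moment at which its call begins.
- bot.finish_job(): hands the job in; it is judged then, once.
Trained networks look in the newest picture that a camera, given by its name, has taken for a name from the list of things; names that differ only in an ending like _2 or _b are one class to them, and where a whole thing is asked for, a point or a joint stands for the part that bears it (a point fixed in the world has none). Each returns a list of dicts, best first, with "confidence" (0 to 1); they miss things now and then, are a little off and sometimes report something else, mostly with a low value. They report only what shows in the picture. A call takes as long as a camera call.
- bot.silhouettes(camera, thing): "mask" (400x640 bool, what is visible of it) and "at" ([row, column] in pixels, amid what is visible of it).
The state is a dict: "time_s": time; "joint_positions": joint angles; "joint_velocities": joint speeds; "tau": joint torques, N m; "position": TCP position; "orientation": TCP orientation; "contact_force": force on the tool from outside, world axes, zero at the start; "torque": the same for the moment, N m; "grip_width": finger opening in mm; "grip_force": force on a finger pad.
Only numpy, scipy, OpenCV 4.12 (cv2) and the standard library are available. Lean on these libraries where they do the work, as an engineer would, in place of code of your own. Each camera call takes 0.05 s, during which the arm holds its last target. There are 200 camera calls.

## Working session

There is one attempt and no reset: what is moved stays moved. The work goes in short steps, Python scripts to look and compute and a tool call to move; the robot and the scene stay as the last step left them, time stands still between calls to the robot, and variables do not carry over. Pictures are saved under pics/ and viewed, at most 10 in all, crops included, and the job is handed in when it is done.

Besides the shell and the picture viewer there is one more tool, called after "Call:" by a JSON object that holds its "fn" and its "kwargs". apply_moves: Moves the arm, as the interface text tells. Its arguments: {"type":"object","properties":{"motion":{"type":"array","items":{"type":"object","properties":{"dx":{"type":"number"},"dy":{"type":"number"},"dz":{"type":"number"},"twist":{"type":"number"},"claw":{"type":"number"}}}},"grip_force":{"type":"number"}},"required":["motion"]}

```bash
mkdir -p pics
cat > h.py <<'E'
import numpy as np, cv2
from workcell import bot
def pts(c,mask):
    r,k=np.nonzero(mask&(c["z_map"]>0)); z=c["z_map"][r,k]; K=c["intrinsics"]
    P=np.stack([(k-K[0,2])/K[0,0]*z,(r-K[1,2])/K[1,1]*z,z],1)
    return (P-c["t"])@c["R"]
E
python3 - <<'E'
from h import *
print(bot.state())
ims=[]
for n in("top","side"):
    c=bot.read_camera(n); ims.append(c["image"])
    for th in("tester","knob","striker","catch","spare_striker"):
        for d in bot.silhouettes(n,th)[:3]:
            p=pts(c,d["mask"]); print(n,th,round(d["confidence"],2),d["at"],d["mask"].sum(),np.median(p,0).round() if len(p) else None, p.max(0).round() if len(p) else None,p.min(0).round() if len(p) else None)
for n,i in zip("ts",ims): cv2.imwrite(f"pics/{n}.png",i[...,::-1])
E
```

```text
{'time_s': 0.0, 'joint_positions': array([ 1.06879559,  0.5371842 , -0.00441537,  1.53887346,  0.00260188,
        1.06728877, -0.0711551 ]), 'joint_velocities': array([-2.87130764e-04,  6.27954679e-07, -1.90522009e-03, -4.49022108e-04,
        2.25263677e-03,  9.29687809e-07,  5.49148013e-04]), 'tau': array([-4.32045827e-04, -5.83407569e+01,  1.04812089e+00, -2.59099317e+01,
        1.21882249e-02,  9.64360661e-03,  2.87455180e-05]), 'position': array([ 274.24174801, -588.95119547,  403.80122286]), 'orientation': array([-3.13985022e+00,  1.41591864e-04,  4.35898623e-01]), 'contact_force': array([ 0.39039292, -1.11879966, -0.17117055]), 'torque': array([0.03556004, 0.014684  , 0.00742349]), 'grip_force': 0.0, 'grip_width': 85.22437310787765}
top tester 0.87 [209.8, 202.2] 15508 [532. 189.  11.] [672. 356.  90.] [406.  34.  -1.]
top knob 0.78 [199.1, 197.7] 1185 [545. 185.  37.] [639. 255.  90.] [461. 154.   6.]
top striker 0.87 [201.1, 203.2] 1087 [545. 183.  38.] [641. 244.  90.] [462. 154.   7.]
top catch 0.5 [248.2, 222.8] 226 [461. 134.  26.] [485. 157.  39.] [430. 102.   8.]
top spare_striker 0.92 [271.1, 407.1] 1113 [ 490. -218.   37.] [ 587. -162.   92.] [ 421. -252.    7.]
side tester 0.63 [332.9, 268.8] 17640 [532. 211.  10.] [675. 335.  89.] [406.  34.  -1.]
side knob 0.64 [312.4, 266.9] 1503 [543. 191.  36.] [643. 247.  89.] [462. 129.   6.]
side striker 0.65 [314.9, 269.3] 1448 [542. 190.  36.] [629. 245.  89.] [462. 129.   6.]
side catch 0.51 [307.0, 323.6] 264 [458. 146.  25.] [485. 158.  37.] [431. 104.   7.]
side spare_striker 0.82 [174.5, 368.3] 891 [ 489. -220.   35.] [ 602. -158.   89.] [ 422. -294.    6.]
```

View pics/t.png

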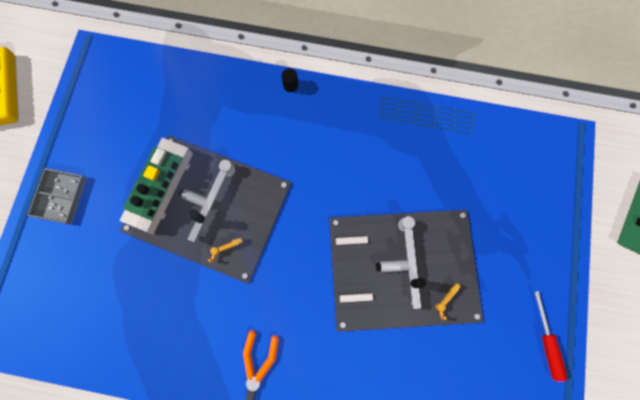

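View pics/s.png

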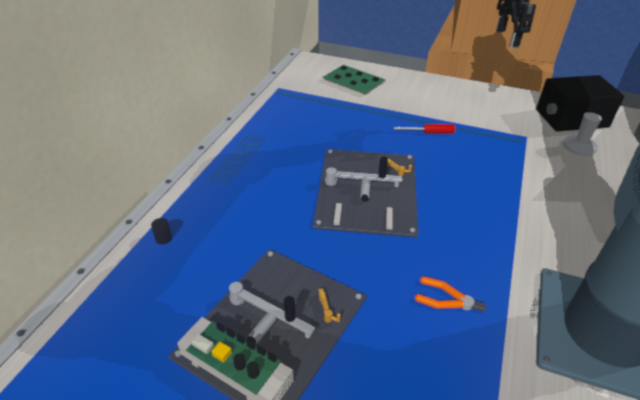

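The populated tester is the left one in the top view: hinge at about (165,225) (row, col), black knob at (212,200), catch at (250,225). The spare is at right, around col 407. Next I'll fit the plate pose and locate the knob and hinge.

Run:
```python
from h import *
for n in("top","side"):
    c=bot.read_camera(n)
    t=pts(c,bot.silhouettes(n,"tester")[0]["mask"]); s=pts(c,bot.silhouettes(n,"striker")[0]["mask"])
    q=t[(t[:,2]>5)&(t[:,2]<12)]; print(n,"plate",cv2.minAreaRect(q[:,:2].astype(np.float32)))
    b=t[t[:,2]>55]; 
    near=np.hypot(*(t[:,:2]-[527,178]).T)<60
    k=t[(t[:,2]>55)&(np.hypot(*(t[:,:2]-[515,180]).T)<45)]
    print("knob hi",len(k),np.median(k,0),k.min(0),k.max(0))
    k=k[k[:,2]>80]; print("knob top",len(k),k.mean(0))
    h=t[(t[:,2]>39)&(t[:,2]<46)&(t[:,0]>590)&(t[:,1]<240)]; print("hinge",len(h),h.mean(0) if len(h) else 0)
    bar=s[(s[:,2]>32)&(s[:,2]<39)]; print("bar",cv2.minAreaRect(bar[:,:2].astype(np.float32)), cv2.fitLine(bar[:,:2].astype(np.float32),cv2.DIST_HUBER,0,.01,.01).ravel())
```

```text
top plate ((539.6700439453125, 200.31333923339844), (298.7997741699219, 220.63919067382812), 79.46997833251953)
knob hi 128 [504.75566974 183.50876272  86.58089505] [497.38263532 178.14268912  55.7285096 ] [514.79761265 194.35832387  91.17749574]
knob top 82 [505.98465012 186.02580277  87.47271645]
hinge 120 [617.11226258 166.00795507  42.96035477]
bar ((549.0054931640625, 207.6357421875), (75.09074401855469, 164.4775848388672), 77.95630645751953) [ 9.8290616e-01 -1.8410724e-01  5.3762219e+02  1.8175728e+02]
side plate ((538.6994018554688, 192.08554077148438), (281.384033203125, 221.447998046875), 79.1728286743164)
knob hi 201 [504.90020382 192.94688641  80.66686574] [498.15494507 178.77221908  55.15280007] [515.99865858 197.83595291  89.14054915]
knob top 104 [506.32047148 189.60815451  85.40401668]
hinge 128 [619.17898378 167.38703681  42.35155321]
bar ((548.390625, 208.91683959960938), (71.39921569824219, 163.48617553710938), 79.62334442138672) [ 9.848344e-01 -1.734970e-01  5.386718e+02  1.852952e+02]
```

The plate fit (yaw −0.188, centre (539,193)), the hinge (619,167) and the knob (506,188.5) agree with the given geometry to about 2 mm. I'll close the fingers along the direction of pull, starting with the twist and then the transit at height.

Call:
{"fn": "apply_moves", "kwargs": {"motion": [{"twist":0.04,"claw":1},{"twist":0.04},{"twist":0.04},{"twist":0.04},{"twist":0.04},{"dx":0.08,"dy":-0.16},{"dx":0.08,"dy":-0.16},{"dx":0.08,"dy":-0.16},{"dx":0.08,"dy":-0.16},{"dy":-0.18}], "grip_force": 40}}

```text
invalid input at $.motion[0]: expected keys dx, dy, dz, twist, claw
```

Call:
{"fn": "apply_moves", "kwargs": {"motion": [{"dx":0,"dy":0,"dz":0,"twist":0.04,"claw":1},{"dx":0,"dy":0,"dz":0,"twist":0.04,"claw":1},{"dx":0,"dy":0,"dz":0,"twist":0.04,"claw":1},{"dx":0,"dy":0,"dz":0,"twist":0.04,"claw":1},{"dx":0,"dy":0,"dz":0,"twist":0.04,"claw":1},{"dx":0.08,"dy":-0.16,"dz":0,"twist":0,"claw":1},{"dx":0.08,"dy":-0.16,"dz":0,"twist":0,"claw":1},{"dx":0.08,"dy":-0.16,"dz":0,"twist":0,"claw":1},{"dx":0.08,"dy":-0.16,"dz":0,"twist":0,"claw":1},{"dx":0,"dy":-0.18,"dz":0,"twist":0,"claw":1}], "grip_force": 40}}

```text
time_s: 1.9
position: [394.8, -401.6, 404.9]
orientation: [3.141, -0.002, -0.19]
contact_force: [1.2, 0.6, 0.2]
grip_width: 85.4
grip_force: 0.0
```

Call:
{"fn": "apply_moves", "kwargs": {"motion": [{"dx":0,"dy":-0.18,"dz":0,"twist":0,"claw":1},{"dx":0,"dy":-0.18,"dz":0,"twist":0,"claw":1},{"dx":0,"dy":-0.18,"dz":0,"twist":0,"claw":1},{"dx":0,"dy":-0.18,"dz":0,"twist":0,"claw":1},{"dx":0,"dy":-0.18,"dz":0,"twist":0,"claw":1},{"dx":0,"dy":-0.18,"dz":0,"twist":0,"claw":1},{"dx":0,"dy":-0.18,"dz":0,"twist":0,"claw":1},{"dx":0,"dy":-0.18,"dz":0,"twist":0,"claw":1},{"dx":0,"dy":-0.18,"dz":0,"twist":0,"claw":1},{"dx":0,"dy":-0.18,"dz":0,"twist":0,"claw":1}]}}

```text
time_s: 2.9
position: [478.3, 40.2, 405.1]
orientation: [-3.141, -0.001, -0.193]
contact_force: [0.6, -0.3, -0.3]
grip_width: 85.0
grip_force: 0.0
```

Call:
{"fn": "apply_moves", "kwargs": {"motion": [{"dx":0,"dy":-0.18,"dz":0,"twist":0,"claw":1},{"dx":0,"dy":-0.18,"dz":0,"twist":0,"claw":1},{"dx":0,"dy":-0.12,"dz":0,"twist":0,"claw":1},{"dx":0,"dy":-0.08,"dz":0,"twist":0,"claw":1},{"dx":0,"dy":0,"dz":0,"twist":0,"claw":1},{"dx":0,"dy":0,"dz":0,"twist":0,"claw":1}]}}

```text
time_s: 3.5
position: [504.9, 175.4, 404.5]
orientation: [3.141, 0.0, -0.192]
contact_force: [-0.5, -0.6, -0.6]
grip_width: 85.3
grip_force: 0.0
```

Run:
```python
from h import *
s=bot.state(); print(s["joint_positions"].round(2),s["position"].round(1))
for n in("top","side"):
    c=bot.read_camera(n)
    for d in bot.silhouettes(n,"tester")[:1]:
        t=pts(c,d["mask"]); k=t[(t[:,2]>80)&(t[:,2]<92)&(np.hypot(*(t[:,:2]-[506,189]).T)<25)]; print(n,len(k),k.mean(0) if len(k) else 0)
c=bot.read_camera("wrist"); cv2.imwrite("pics/w1.png",c["image"][...,::-1])
X=c["R"]@np.array([506.3,188.5,86])+c["t"]; th=np.arctan2(np.hypot(X[0],X[1]),X[2]); K=c["intrinsics"]
print("expected knob top px",K[:2,2]+K[0,0]*th*X[:2]/np.hypot(X[0],X[1]))
```

```text
[-0.24  0.35 -0.22  1.83  0.09  0.97 -2.26] [504.9 175.4 404.5]
top 35 [502.05774502 185.01657855  86.42071145]
side 102 [506.28976456 189.65507836  85.60449762]
expected knob top px [302.06946974 184.40600292]
```

View pics/w1.png

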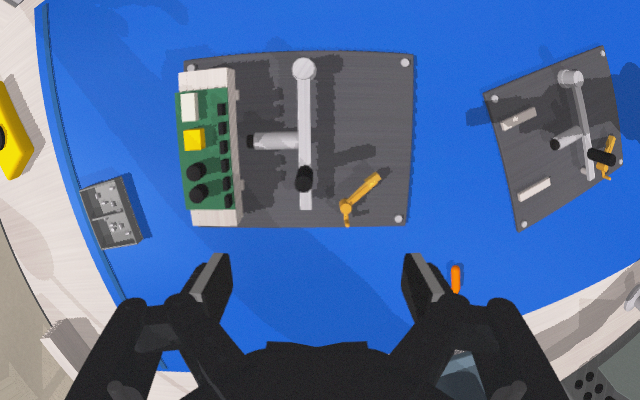

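The knob shows at about (304,180), where I expected it (302,184), midway between the open fingers and clear of the board. Going down around it.

Call:
{"fn": "apply_moves", "kwargs": {"motion": [{"dx":0,"dy":-0.052,"dz":0,"twist":0,"claw":1},{"dx":0,"dy":0,"dz":0.13,"twist":0,"claw":1},{"dx":0,"dy":0,"dz":0.13,"twist":0,"claw":1},{"dx":0,"dy":0,"dz":0.13,"twist":0,"claw":1},{"dx":0,"dy":0,"dz":0.13,"twist":0,"claw":1},{"dx":0,"dy":0,"dz":0.1,"twist":0,"claw":1},{"dx":0,"dy":0,"dz":0.08,"twist":0,"claw":1},{"dx":0,"dy":0,"dz":0.04,"twist":0,"claw":1},{"dx":0,"dy":0,"dz":0,"twist":0,"claw":1}]}}

```text
time_s: 4.65
position: [507.1, 188.9, 218.6]
orientation: [3.141, 0.002, -0.192]
contact_force: [-1.1, 0.6, -0.0]
grip_width: 85.4
grip_force: 0.0
```

Run:
```python
from h import *
c=bot.read_camera("wrist"); cv2.imwrite("pics/w2.png",c["image"][...,::-1])
```

```text
(no output)
```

View pics/w2.png

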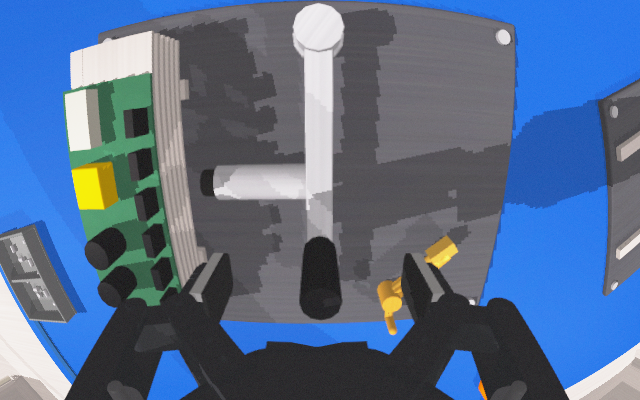

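The knob (320,285) is centred between the pads (about 215 and 425). Closing.

Call:
{"fn": "apply_moves", "kwargs": {"motion": [{"dx":0,"dy":0,"dz":0,"twist":0,"claw":-1},{"dx":0,"dy":0,"dz":0,"twist":0,"claw":-1},{"dx":0,"dy":0,"dz":0,"twist":0,"claw":-1},{"dx":0,"dy":0,"dz":0,"twist":0,"claw":-1},{"dx":0,"dy":0,"dz":0,"twist":0,"claw":-1},{"dx":0,"dy":0,"dz":0,"twist":0,"claw":-1},{"dx":0,"dy":0,"dz":0,"twist":0,"claw":-1},{"dx":0,"dy":0,"dz":0,"twist":0,"claw":-1}], "grip_force": 40}}

```text
time_s: 5.5
position: [507.5, 187.6, 220.2]
orientation: [3.14, 0.0, -0.193]
contact_force: [-2.3, -3.6, 7.1]
grip_width: 17.1
grip_force: 38.8
```

Call:
{"fn": "apply_moves", "kwargs": {"motion": [{"dx":0.001,"dy":0.029,"dz":0,"twist":-0.02,"claw":-1},{"dx":0.001,"dy":0.029,"dz":0,"twist":-0.02,"claw":-1},{"dx":0.001,"dy":0.029,"dz":0,"twist":-0.02,"claw":-1},{"dx":0.001,"dy":0.029,"dz":0,"twist":-0.02,"claw":-1},{"dx":0.001,"dy":0.029,"dz":0,"twist":-0.02,"claw":-1},{"dx":0,"dy":0,"dz":0,"twist":0,"claw":-1}]}}

```text
time_s: 6.1
position: [506.2, 152.5, 220.2]
orientation: [-3.141, -0.0, 0.122]
contact_force: [-2.9, 3.1, 3.9]
grip_width: 17.2
grip_force: 39.4
```

Right on the arc. Continuing to θ≈0.75.

Call:
{"fn": "apply_moves", "kwargs": {"motion": [{"dx":0.001,"dy":0.029,"dz":0,"twist":-0.02,"claw":-1},{"dx":0.001,"dy":0.029,"dz":0,"twist":-0.02,"claw":-1},{"dx":0.001,"dy":0.029,"dz":0,"twist":-0.02,"claw":-1},{"dx":0.001,"dy":0.029,"dz":0,"twist":-0.02,"claw":-1},{"dx":0.001,"dy":0.029,"dz":0,"twist":-0.02,"claw":-1},{"dx":0.001,"dy":0.029,"dz":0,"twist":-0.02,"claw":-1},{"dx":0.001,"dy":0.029,"dz":0,"twist":-0.02,"claw":-1},{"dx":0,"dy":0,"dz":0,"twist":0,"claw":-1},{"dx":0,"dy":0,"dz":0,"twist":0,"claw":-1}]}}

```text
time_s: 7.0
position: [522.7, 105.9, 220.2]
orientation: [-3.14, 0.001, 0.561]
contact_force: [-5.0, 2.5, 7.9]
grip_width: 17.1
grip_force: 39.8
```

Run:
```python
from h import *
s=bot.state();d=s["position"][:2]-[619.5,167]; print(s["position"],s["contact_force"],"theta",np.arctan2(-d[1],-d[0])+.188,np.hypot(*d))
c=bot.read_camera("wrist"); cv2.imwrite("pics/w3.png",c["image"][...,::-1])
```

```text
[522.69807127 105.88513007 220.16234941] [-5.01442712  2.52949359  7.85737614] theta 0.7511449898082192 114.4798704196066
```

View pics/w3.png

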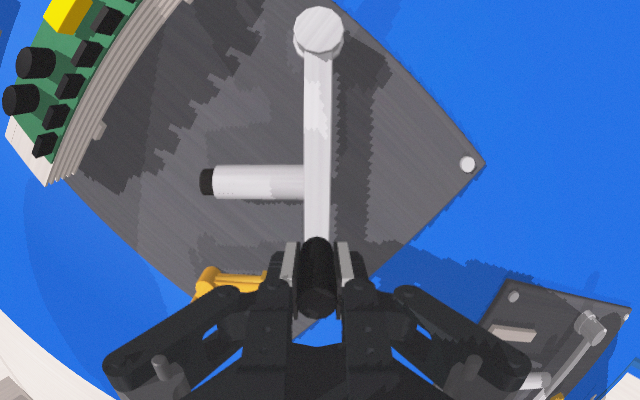

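The arm is held at about θ=0.75, with the pin past the catch. Letting it back slowly onto the catch while still gripped.

Call:
{"fn": "apply_moves", "kwargs": {"motion": [{"dx":0,"dy":-0.0145,"dz":0,"twist":0.01,"claw":-1},{"dx":0,"dy":-0.0145,"dz":0,"twist":0.01,"claw":-1},{"dx":0.001,"dy":-0.0145,"dz":0,"twist":0.01,"claw":-1},{"dx":0,"dy":0,"dz":0,"twist":0,"claw":-1},{"dx":0,"dy":0,"dz":0,"twist":0,"claw":-1}]}}

```text
time_s: 7.55
position: [517.6, 115.0, 220.2]
orientation: [-3.141, 0.001, 0.467]
contact_force: [-3.8, 0.4, 7.2]
grip_width: 16.9
grip_force: 39.8
```

Call:
{"fn": "apply_moves", "kwargs": {"motion": [{"dx":0,"dy":-0.008,"dz":0,"twist":0.004,"claw":-1},{"dx":0,"dy":0,"dz":0,"twist":0,"claw":-1},{"dx":0,"dy":0,"dz":0,"twist":0,"claw":-1}]}}

```text
time_s: 7.85
position: [517.4, 115.3, 220.2]
orientation: [3.14, 0.001, 0.454]
contact_force: [-2.7, -3.3, 5.5]
grip_width: 17.0
grip_force: 39.8
```

Run:
```python
from h import *
s=bot.state();d=s["position"][:2]-[619.5,167]; y=s["orientation"][2]; print(s["position"],s["contact_force"],"tangential F",s["contact_force"][:2]@[np.sin(y),-np.cos(y)],"theta",np.arctan2(-d[1],-d[0])+.188,np.hypot(*d))
```

```text
[517.41290219 115.34945589 220.18422077] [-2.7250972  -3.28124602  5.52405914] tangential F 1.7553949416731938 theta 0.6563929721445314 114.40958983681207
```

The force reversed and motion stopped at θ≈0.656, so the arm is resting on the catch. Releasing and lifting straight up.

Call:
{"fn": "apply_moves", "kwargs": {"motion": [{"dx":0,"dy":0,"dz":0,"twist":0,"claw":0.2},{"dx":0,"dy":0,"dz":0,"twist":0,"claw":0.2},{"dx":0,"dy":0,"dz":0,"twist":0,"claw":0.2},{"dx":0,"dy":0,"dz":0,"twist":0,"claw":0.2},{"dx":0,"dy":0,"dz":-0.06,"twist":0,"claw":0.2},{"dx":0,"dy":0,"dz":-0.12,"twist":0,"claw":0.2},{"dx":0,"dy":0,"dz":-0.16,"twist":0,"claw":0.2},{"dx":0,"dy":0,"dz":-0.16,"twist":0,"claw":0.2},{"dx":0,"dy":0,"dz":-0.1,"twist":0,"claw":0.2},{"dx":0,"dy":0,"dz":0,"twist":0,"claw":0.2}]}}

```text
time_s: 8.85
position: [518.3, 116.9, 374.5]
orientation: [3.14, -0.008, 0.455]
contact_force: [0.4, -0.1, 1.4]
grip_width: 51.7
grip_force: 0.0
```

Run:
```python
from h import *
c=bot.read_camera("wrist"); cv2.imwrite("pics/w4.png",c["image"][...,::-1])
```

```text
(no output)
```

View pics/w4.png

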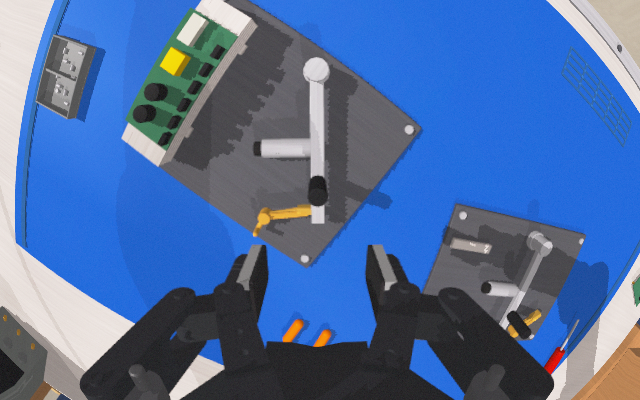

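The striker stands drawn, with its bar end (318,220) hooked at the catch tip (310,210). The gripper is clear and the spare's striker is still at rest.

```bash
python3 -c "
from workcell import bot
print(bot.finish_job())"
```

```text
the job is handed in; nothing more can be done
None
```

The striker on the board-carrying tester is cocked on its catch at about 0.65 rad and released without firing. The spare's striker was left at rest, and the job was handed in at about 9 s.

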